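# Put the tape rolls away on their stands

### The job

Put the four rolls of tape away: put each one over the post of the stand whose round wooden foot is as wide as the roll, so that it lies flat on the foot. Leave the empty cardboard core and the block of notes where they stand.

Things in the scene. Friction and masses are not known exactly. Their poses are not given: they have to be found in the camera images.
- roll_xl: loose: the largest of four rolls of beige masking tape, lying flat on the desk: a solid ring 68 mm across and 38 mm high, with a through hole 22 mm wide lined with a cardboard core. Origin: centre of its underside; z is its axis, up.
- roll_l: loose: the second largest of four rolls of beige masking tape, lying flat on the desk: a solid ring 56 mm across and 30 mm high, with a through hole 22 mm wide lined with a cardboard core. Origin: centre of its underside; z is its axis, up.
- roll_m: loose: the second smallest of four rolls of beige masking tape, lying flat on the desk: a solid ring 45 mm across and 24 mm high, with a through hole 22 mm wide lined with a cardboard core. Origin: centre of its underside; z is its axis, up.
- roll_s: loose: the smallest of four rolls of beige masking tape, lying flat on the desk: a solid ring 35 mm across and 18 mm high, with a through hole 22 mm wide lined with a cardboard core. Origin: centre of its underside; z is its axis, up.
- stand_xl: tape stand for the largest roll, fixed to the desk: a flat round wooden foot 68 mm across (as wide as its roll) and 8 mm thick, with an upright steel post 10 mm thick in its centre; the post's top is 58 mm above the desk and its last 8 mm taper to 4 mm. Origin: centre of the foot's underside, on the desk; z up. A roll in place lies flat on the foot with the post through its hole, its underside 8 mm above the desk.
- stand_l: tape stand for the second largest roll, fixed to the desk: a flat round wooden foot 56 mm across (as wide as its roll) and 8 mm thick, with an upright steel post 10 mm thick in its centre; the post's top is 50 mm above the desk and its last 8 mm taper to 4 mm. Origin: centre of the foot's underside, on the desk; z up. A roll in place lies flat on the foot with the post through its hole, its underside 8 mm above the desk.
- stand_m: tape stand for the second smallest roll, fixed to the desk: a flat round wooden foot 45 mm across (as wide as its roll) and 8 mm thick, with an upright steel post 10 mm thick in its centre; the post's top is 44 mm above the desk and its last 8 mm taper to 4 mm. Origin: centre of the foot's underside, on the desk; z up. A roll in place lies flat on the foot with the post through its hole, its underside 8 mm above the desk.
- stand_s: tape stand for the smallest roll, fixed to the desk: a flat round wooden foot 35 mm across (as wide as its roll) and 8 mm thick, with an upright steel post 10 mm thick in its centre; the post's top is 38 mm above the desk and its last 8 mm taper to 4 mm. Origin: centre of the foot's underside, on the desk; z up. A roll in place lies flat on the foot with the post through its hole, its underside 8 mm above the desk.
- core: bystander, loose: an empty cardboard tape core standing upright, a bare thin tube 27 mm across (wall 2.5 mm) and 50 mm high, no tape on it. Origin: centre of its underside.
- notes: bystander, loose: a block of pale paper notes, 50 mm along its x, 38 mm along its y, 28 mm high. Origin: centre of its underside.
Mind the look-alikes: they are no part of the job. Leave any green or turquoise look-alike of the roll_s alone. Leave any pink or turquoise look-alike of the stand_xl alone.

How it is judged:
By the outcome, as a careful person would: the job done as asked, in the order asked, and still so for the second after the job is handed in, with the robot touching nothing.
It also fails if it takes over 99 s, if anything falls off the work surface, if the arm or the gripper's body presses on something with over 40 N, if the wrist force passes 120 N, or if a joint passes its speed limit or range.

### The arm

A 6-joint arm with a two-finger parallel gripper is mounted at the origin on the work surface. World frame = base frame: x ahead of the robot, y to its left, z up, the work surface at z = 0. Lengths are in m, angles in rad, forces in N, time in s.
With the tool pointing down it reaches from about 0.3 to 0.95 m from the base axis. Payload 3.1 kg.
Tool frame: the origin (TCP) lies between the finger pads; the fingertips stand 22 mm ahead of it and the grasp point (between the pads) lies 3 mm ahead of it (robot.tcp_to_tips is the y of the fingertips in the tool frame, in m); y points along the fingers, z is the direction in which the jaws open and shut, and the axes are right-handed (so a half turn about y gives the same grasp; the last joint's range is limited). The gripper opens to 85 mm and grips with 20 to 120 N. Pads are 22 mm wide; open, the fingers measure 114 mm over their backs; the gripper's body (76 mm by 85 mm) begins 54 mm behind the grasp point. The pads swing forward as they close: fully open they stand 13 mm farther back than shut.
Start: joints at [1.265, 0.308, 1.634, -0, 1.2, -0.07], TCP at [0.146, 0.608, 0.23] pointing down, gripper open.
Joint ranges: [-3.06, 3.06], [-0.79, 1.96], [0.05, 2.63], [-1.19, 4.34], [0.05, 2.64], [-2.94, 2.94]. Speed limits (rad/s): [2.79, 2.79, 3.14, 3.14, 3.14, 3.14].

### API

Orientations are given as a unit quaternion [x, y, z, w].
In Python, from bench import robot gives the robot as it stands. The module is installed in compiled form; this text tells all that it offers.
- The arm moves only by the tool carry_out, never from a script. Its arguments are lists of equal length, an entry for each row: "turn": the turn, a rotation vector about the tool's x, y, z in degrees, a list of three; "offset": the shift along the tool's x, y, z in mm, a list of three; "jaw": the opening, from 0 (shut) to 1 (fully open). In form: {"turn": [[ax, ay, az], ...], "offset": [[x, y, z], ...], "jaw": [jaw, ...]}. A call has exactly 8 rows; each row shifts and turns the commanded pose from where the row before left it, along the tool's axes as they then stand; what a row does not reach is not made up. A row lasts 1/12 s, in which the tool goes at most 41.7 mm and 7.16 degrees, less where a joint would pass 70% of its speed; a pose out of reach is approached as far as the arm can. A call is refused whole if a number of a shift passes 41.7 or a number of a turn 7.16, either way. A call with a gripper value outside its range is refused whole. The fingers move at their own pace and stop on an object; the grip force is fixed at half the most. Time passes only in rows, so rows that do not move let the fingers close, or fill a call up. It gives the time, the measured TCP pose, the force and the opening at its end, in the units of the state.
- robot.state(): the state, without advancing time (a new reading comes with each control period).
- robot.camera(name): name is "side" or "top" or "wrist"; returns a dict with "image" (480x640x3 uint8, blue, green, red), "z_map" (480x640 float32, m along the optical axis (not along the pixel's ray), 0 where there is no reading), "mtx" (3x3 intrinsics, pixels), "eye" and "rotation" of the camera in the world; the wrist camera has in their place "tool_from_camera" (4x4, takes a point from camera to tool coordinates, whose origin is the TCP and whose axes are the tool frame's). Camera axes: x right, y down, z forward; pixel columns grow to the right and rows downward; lengths in m; the calibration is good to about 2 mm. The wrist camera is an equidistant fisheye: a pixel r from the principal point sees the ray r / f radians off the axis. A picture is of the moment at which its call begins: read the wrist's pose just before it.
- robot.close_job(): hands the job in, once; it reports no verdict.
The state is a dict: "time": time; "joint_pos": joint angles; "qvel": joint speeds; "tau": joint torques, N m; "eef_pos": TCP position; "eef_rot": TCP orientation; "ft_force": force on the tool from outside, world axes, zero at the start; "moment": the same for the moment, N m; "grip_width": finger opening in m.
Only numpy, scipy, OpenCV 4.12 (cv2) and the standard library are available. Lean on these libraries where they do the work, as an engineer would, in place of code of your own. Each camera call takes 0.05 s, during which the arm holds its last target.

## Working session

There is one attempt and no reset: what is moved stays moved. The work goes in short steps, Python scripts to look and compute and a tool call to move; the robot and the scene stay as the last step left them, time stands still between calls to the robot, and variables do not carry over. Pictures are saved under pics/ and viewed, and the job is handed in when it is done.

Besides the shell and the picture viewer there is one more tool, called after ">>>" by a JSON object that holds its "method" and its "body", one argument or row to a line. carry_out: Moves the arm, as the interface text tells. Its arguments: {"type":"object","properties":{"turn":{"type":"array"},"offset":{"type":"array"},"jaw":{"type":"array"}},"required":["turn","offset","jaw"]}

```bash
mkdir -p pics
python3 - <<'E'
from bench import robot
import cv2,numpy as np,pickle
s=robot.state();print(s)
for n in ("top","side"):
    c=robot.camera(n);cv2.imwrite(f"pics/{n}0.png",c["image"]);pickle.dump(c,open(f"{n}0.pkl","wb"))
    print(n,c["mtx"],c["eye"],c["rotation"])
E
```

```text
{'time': 0.0, 'joint_pos': array([ 1.26528937e+00,  3.09014647e-01,  1.63522616e+00,  1.71127867e-05,
        1.19967385e+00, -6.96896184e-02]), 'qvel': array([-0.00052155, -0.00096467, -0.00134978,  0.00011671, -0.00110372,
       -0.00096776]), 'tau': array([ 2.16356544e-03, -4.15253878e+01, -2.76667446e+01,  4.95693155e-05,
        1.00818885e-02,  2.51881664e-05]), 'eef_pos': array([0.14578642, 0.60689807, 0.2288222 ]), 'eef_rot': array([ 0.70300198, -0.08334175,  0.08302446, -0.70139098]), 'ft_force': array([-0.12490104,  0.11598894, -1.12216177]), 'moment': array([-0.01981504, -0.04751249,  0.00531171]), 'grip_width': 0.08525590848243578}
top [[532.00598078   0.         308.81044629]
 [  0.         532.00598078 232.25187091]
 [  0.           0.           1.        ]] [0.42551142 0.05573639 1.21406435] [-0.70050291  0.71145831 -0.04470564  0.03352843]
side [[455.45876701   0.         320.90941189]
 [  0.         455.45876701 242.301718  ]
 [  0.           0.           1.        ]] [ 0.49048612 -0.57271358  0.58994368] [ 0.9111263  -0.0780748   0.02806599 -0.40368985]
```

View pics/top0.png

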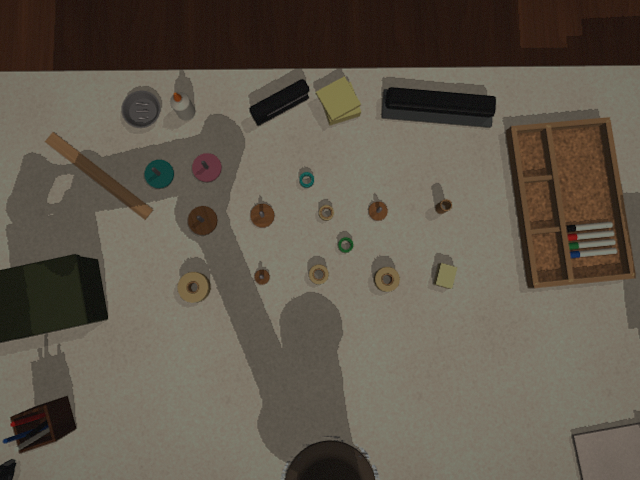

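View pics/side0.png

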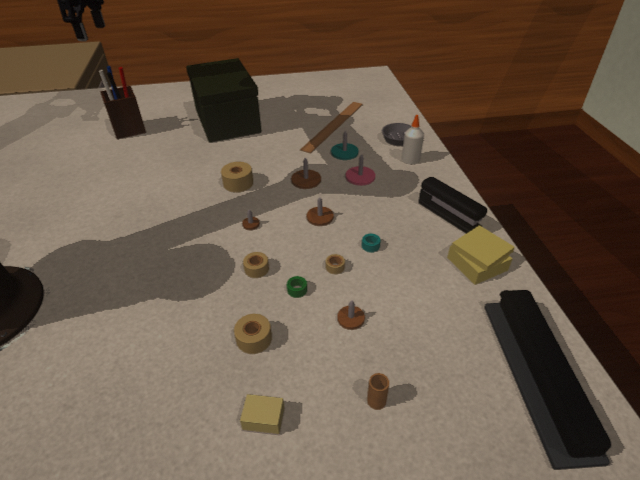

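```bash
cat > h.py <<'E'
import numpy as np,cv2,pickle
from scipy.spatial.transform import Rotation as R
def cloud(c):
    v,u=np.mgrid[0:480,0:640]; z=c["z_map"]; K=c["mtx"]
    p=np.stack([(u-K[0,2])/K[0,0]*z,(v-K[1,2])/K[1,1]*z,z],-1)
    rot=R.from_quat(c["rotation"]); 
    w=rot.apply(p.reshape(-1,3)).reshape(480,640,3)+c["eye"]; w[z==0]=np.nan
    return w
def proj(c,P):
    p=R.from_quat(c["rotation"]).inv().apply(np.atleast_2d(P)-c["eye"]); K=c["mtx"]
    return np.c_[p[:,0]/p[:,2]*K[0,0]+K[0,2],p[:,1]/p[:,2]*K[1,1]+K[1,2]]
E
python3 - <<'E'
from h import *
names={}
for n in ("top","side"):
    c=pickle.load(open(n+"0.pkl","rb"));w=cloud(c)
    print(n,"desk z",np.nanmedian(w[200:300,200:400,2]))
    hsv=cv2.cvtColor(c["image"],cv2.COLOR_BGR2HSV)
    m=((w[...,2]>0.004)&(w[...,2]<0.12)&(w[...,0]>.2)&(w[...,0]<.72)&(abs(w[...,1])<.5)).astype(np.uint8)
    k,l,st,ce=cv2.connectedComponentsWithStats(m)
    for i in range(1,k):
        if st[i,4]<40: continue
        q=w[l==i]; med=np.median(hsv[l==i],0)
        top=q[:,2].max(); t=q[q[:,2]>np.percentile(q[:,2],60)-.004]
        (cx,cy),r=cv2.minEnclosingCircle(q[:,:2].astype(np.float32))
        print(ce[i].round(),st[i,4],"zmax %.3f z60 %.3f"%(top,np.percentile(q[:,2],60)),"circ %.3f %.3f d=%.3f"%(cx,cy,2*r),med)
E
```

```text
top desk z 0.00044515814700263334
[530. 220.] 3021 zmax 0.043 z60 0.024 circ 0.572 -0.464 d=0.301 [ 14. 129.  95.]
[206. 171.] 406 zmax 0.060 z60 0.009 circ 0.710 0.270 d=0.067 [175. 114.  96.]
[158. 176.] 541 zmax 0.059 z60 0.009 circ 0.700 0.381 d=0.072 [ 86. 177.  63.]
[306. 180.] 137 zmax 0.025 z60 0.018 circ 0.681 0.040 d=0.036 [ 86. 183.  81.]
[443. 206.] 165 zmax 0.054 z60 0.041 circ 0.612 -0.267 d=0.029 [ 15. 128.  62.]
[377. 211.] 286 zmax 0.045 z60 0.009 circ 0.607 -0.123 d=0.048 [ 13. 157.  91.]
[262. 215.] 448 zmax 0.050 z60 0.009 circ 0.602 0.142 d=0.059 [ 13. 156.  86.]
[202. 220.] 663 zmax 0.061 z60 0.009 circ 0.592 0.281 d=0.071 [ 13. 152.  64.]
[326. 213.] 137 zmax 0.024 z60 0.018 circ 0.604 -0.001 d=0.042 [ 19. 110. 106.]
[345. 245.] 130 zmax 0.023 z60 0.018 circ 0.530 -0.045 d=0.041 [ 64. 154.  77.]
[445. 276.] 453 zmax 0.033 z60 0.028 circ 0.457 -0.267 d=0.064 [ 26.  88. 127.]
[318. 274.] 246 zmax 0.030 z60 0.024 circ 0.461 0.017 d=0.048 [ 19. 108. 118.]
[386. 279.] 483 zmax 0.037 z60 0.030 circ 0.451 -0.137 d=0.065 [ 19. 107. 121.]
[193. 287.] 781 zmax 0.045 z60 
[... 808 characters left out ...]
0.040 z60 0.010 circ 0.460 0.144 d=0.036 [ 12. 148.  82.]
[370. 242.] 268 zmax 0.022 z60 0.017 circ 0.680 0.039 d=0.036 [ 85. 143.  71.]
[255. 264.] 541 zmax 0.027 z60 0.024 circ 0.465 0.016 d=0.049 [ 18. 131. 103.]
[334. 263.] 297 zmax 0.021 z60 0.018 circ 0.603 -0.004 d=0.038 [ 17. 130. 102.]
[296. 286.] 326 zmax 0.021 z60 0.018 circ 0.529 -0.046 d=0.036 [ 57.  130.5  65. ]
[350. 316.] 542 zmax 0.046 z60 0.010 circ 0.607 -0.124 d=0.046 [ 12. 162.  97.]
[252. 333.] 1198 zmax 0.035 z60 0.030 circ 0.450 -0.136 d=0.058 [ 18. 132. 118.]
[377. 391.] 640 zmax 0.053 z60 0.039 circ 0.611 -0.269 d=0.028 [ 13. 142.  86.]
[262. 414.] 1442 zmax 0.032 z60 0.029 circ 0.455 -0.269 d=0.062 [ 22. 119. 148.]
```

Run:
```python
from h import *
from bench import robot
s=robot.state();print(R.from_quat(s["eef_rot"]).as_matrix().round(4), robot.tcp_to_tips)
ob={"rXL":(.438,.295,.038,.034),"rL":(.451,-.136,.030,.028),"rM":(.463,.016,.024,.0225),"rS":(.603,-.002,.018,.0175),
"sXL":(.592,.28,.008,.034),"sL":(.600,.142,.008,.028),"sM":(.607,-.123,.008,.0225),"sS":(.461,.145,.008,.0175)}
from scipy.optimize import least_squares
for k,(x,y,h,r) in ob.items():
    out=[]
    for n in ("top","side"):
        c=pickle.load(open(n+"0.pkl","rb"));w=cloud(c)
        d=np.hypot(w[...,0]-x,w[...,1]-y)
        q=w[(abs(w[...,2]-h)<.0035)&(d<r+.012)]
        # boundary points
        hull=cv2.convexHull(q[:,:2].astype(np.float32))[:,0]
        f=least_squares(lambda p:np.hypot(hull[:,0]-p[0],hull[:,1]-p[1])-p[2],[x,y,r],loss="soft_l1",f_scale=.001)
        out.append((f.x.round(4),q[:,:2].mean(0).round(4),len(q)))
        if k[0]=="s":
            t=w[(w[...,2]>.014)&(d<.02)]; out.append(("post",t.mean(0).round(4)))
    print(k,out)
I=cv2.imread("pics/top0.png")[150:310,160:480]
cv2.imwrite("pics/crop0.png",cv2.resize(I,None,fx=2.5,fy=2.5,interpolation=cv2.INTER_CUBIC))
```

```text
[[ 9.723e-01 -6.000e-04  2.336e-01]
 [-2.336e-01 -2.000e-03  9.723e-01]
 [-1.000e-04 -1.000e+00 -2.100e-03]] 0.022
rXL [(array([0.4394, 0.2937, 0.0333]), array([0.4398, 0.2938]), 581), (array([0.4383, 0.2933, 0.0335]), array([0.4386, 0.2902]), 420)]
rL [(array([ 0.4501, -0.1354,  0.0274]), array([ 0.45  , -0.1358]), 361), (array([ 0.4497, -0.1359,  0.0276]), array([ 0.4499, -0.1376]), 775)]
rM [(array([0.4633, 0.0162, 0.0217]), array([0.4635, 0.0167]), 204), (array([0.4631, 0.0165, 0.0225]), array([0.4632, 0.0147]), 316)]
rS [(array([ 0.6039, -0.0035,  0.0167]), array([ 0.6038, -0.0039]), 102), (array([ 0.6032, -0.0039,  0.0175]), array([ 0.603, -0.005]), 174)]
sXL [(array([0.5908, 0.2805, 0.0432]), array([0.5909, 0.2795]), 584), ('post', array([0.5897, 0.2778, 0.0436])), (array([0.5899, 0.2784, 0.0337]), array([0.5895, 0.274 ]), 395), ('post', array([0.5899, 0.2767, 0.036 ]))]
sL [(array([0.5993, 0.1467, 0.0323]), array([0.6003, 0.143 ]), 380), ('post', array([0.599 , 0.142 , 0.0389])), (array([0.5995, 0.1423, 0.028 ]), array([0.5991, 0.1383]), 356), ('post', array([0.5992, 0.14  , 0.0335]))]
sM [(array([ 0.6076, -0.1222,  0.0298]), array([ 0.6061, -0.1229]), 231), ('post', array([ 0.6055, -0.1212,  0.0336])), (array([ 0.6065, -0.1233,  0.0221]), array([ 0.6058, -0.1264]), 443), ('post', array([ 0.6057, -0.1256,  0.0313]))]
sS [(array([0.4635, 0.1435, 0.0259]), array([0.4597, 0.1443]), 157), ('post', array([0.4593, 0.144 , 0.0314])), (array([0.4597, 0.1444, 0.0173]), array([0.4592, 0.1405]), 144), ('post', array([0.4596, 0.1415, 0.0267]))]
```

View pics/crop0.png

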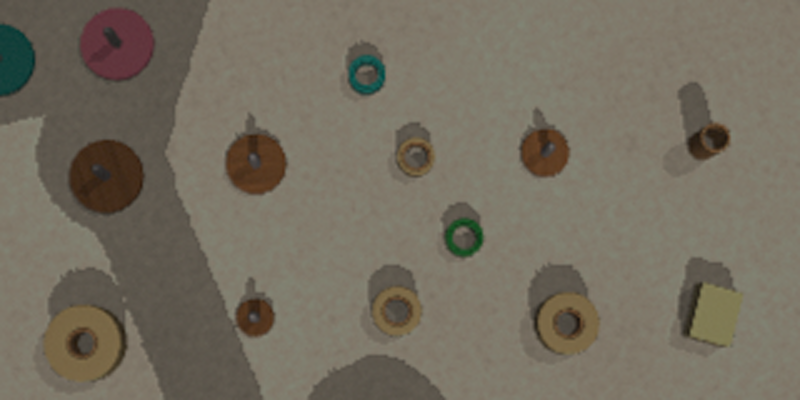

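Run:
```python
from h import *
for n in ("top","side"):
    c=pickle.load(open(n+"0.pkl","rb"));w=cloud(c)
    q=w[(w[...,2]>.06)&(w[...,2]<.5)&(w[...,1]>.3)]
    H,xe,ye=np.histogram2d(q[:,0],q[:,1],bins=[np.arange(0,.9,.05),np.arange(.3,.9,.05)])
    for i in range(len(xe)-1):
        for j in range(len(ye)-1):
            if H[i,j]>5:
                s=(q[:,0]>=xe[i])&(q[:,0]<xe[i+1])&(q[:,1]>=ye[j])&(q[:,1]<ye[j+1]);print(n,xe[i].round(2),ye[j].round(2),q[s,2].max().round(3))
```

```text
top 0.1 0.5 0.328
top 0.1 0.55 0.297
top 0.1 0.6 0.162
top 0.15 0.55 0.166
top 0.15 0.6 0.165
top 0.2 0.55 0.104
top 0.3 0.55 0.128
top 0.3 0.6 0.131
top 0.3 0.65 0.131
top 0.35 0.45 0.132
top 0.35 0.5 0.133
top 0.35 0.55 0.132
top 0.35 0.6 0.133
top 0.35 0.65 0.132
top 0.4 0.45 0.132
top 0.4 0.5 0.134
top 0.4 0.55 0.133
top 0.4 0.6 0.133
top 0.4 0.65 0.132
top 0.45 0.5 0.135
top 0.45 0.55 0.133
top 0.45 0.6 0.134
top 0.45 0.65 0.133
top 0.5 0.5 0.131
top 0.8 0.3 0.117
side 0.1 0.5 0.334
side 0.1 0.55 0.328
side 0.1 0.6 0.294
side 0.1 0.65 0.294
side 0.15 0.55 0.323
side 0.15 0.6 0.315
side 0.15 0.65 0.301
side 0.2 0.55 0.101
side 0.3 0.55 0.129
side 0.3 0.6 0.131
side 0.3 0.65 0.131
side 0.35 0.45 0.13
side 0.35 0.5 0.131
side 0.35 0.55 0.131
side 0.35 0.6 0.131
side 0.35 0.65 0.131
side 0.4 0.45 0.13
side 0.4 0.5 0.131
side 0.4 0.55 0.131
side 0.4 0.6 0.131
side 0.4 0.65 0.131
side 0.45 0.5 0.131
side 0.45 0.55 0.131
side 0.45 0.6 0.131
side 0.45 0.65 0.131
side 0.45 0.7 0.13
side 0.5 0.5 0.129
side 0.8 0.3 0.116
```

>>> {"method": "carry_out", "body": {
  "turn": [
    [0,-6.75,0],
    [0,-6.75,0],
    [0,0,0],
    [0,0,0],
    [0,0,0],
    [0,0,0],
    [0,0,0],
    [0,0,0]
  ],
  "offset": [
    [0,0,0],
    [0,0,0],
    [25,0,-27],
    [25,0,-27],
    [25,0,-27],
    [25,0,-27],
    [25,0,-27],
    [25,0,-27]
  ],
  "jaw": [1,1,1,1,1,1,1,1]
}}

```text
time: 0.77
eef_pos: [0.2965, 0.444, 0.2296]
eef_rot: [0.707, -0.0, -0.0, -0.707]
ft_force: [1.4, -0.3, 0.5]
grip_width: 0.0852
```

>>> {"method": "carry_out", "body": {
  "turn": [
    [0,0,0],
    [0,0,0],
    [0,0,0],
    [0,0,0],
    [0,0,0],
    [0,0,0],
    [0,0,0],
    [0,0,0]
  ],
  "offset": [
    [25,0,-27],
    [25,0,-27],
    [25,0,-27],
    [25,0,-27],
    [25,0,-27],
    [18,0,-18],
    [0,0,0],
    [0,0,0]
  ],
  "jaw": [1,1,1,1,1,1,1,1]
}}

```text
time: 1.43
eef_pos: [0.4394, 0.2915, 0.2296]
eef_rot: [0.707, -0.002, 0.001, -0.707]
ft_force: [-0.3, -0.2, 0.9]
grip_width: 0.0852
```

```bash
cat > st.py <<'E'
from h import *
from bench import robot
s=robot.state();print("t%.2f"%s["time"],s["eef_pos"].round(4),s["grip_width"].round(4),s["ft_force"].round(1),s["joint_pos"].round(2));print(R.from_quat(s["eef_rot"]).as_matrix().round(4))
E
python3 st.py
```

```text
Traceback (most recent call last):
  File "st.py", line 3, in <module>
    s=robot.state();print("t%.2f"%s["time"],s["eef_pos"].round(4),s["grip_width"].round(4),s["ft_force"].round(1),s["joint_pos"].round(2));print(R.from_quat(s["eef_rot"]).as_matrix().round(4))
                                                                  ^^^^^^^^^^^^^^^^^^^^^
AttributeError: 'float' object has no attribute 'round'
```

>>> {"method": "carry_out", "body": {
  "turn": [
    [0,0,0],
    [0,0,0],
    [0,0,0],
    [0,0,0],
    [0,0,0],
    [0,0,0],
    [0,0,0],
    [0,0,0]
  ],
  "offset": [
    [0,36,2],
    [0,36,0],
    [0,36,0],
    [0,36,0],
    [0,24,0],
    [0,16,0],
    [0,9,0],
    [0,0,0]
  ],
  "jaw": [1,1,1,1,1,1,1,1]
}}

```text
time: 2.1
eef_pos: [0.4362, 0.2945, 0.0347]
eef_rot: [0.708, -0.001, -0.002, -0.706]
ft_force: [-0.7, -0.0, -1.2]
grip_width: 0.0856
```

>>> {"method": "carry_out", "body": {
  "turn": [
    [0,0,0],
    [0,0,0],
    [0,0,0],
    [0,0,0],
    [0,0,0],
    [0,0,0],
    [0,0,0],
    [0,0,0]
  ],
  "offset": [
    [0,0,0],
    [0,0,0],
    [0,0,0],
    [0,0,0],
    [0,0,0],
    [0,0,0],
    [0,0,0],
    [0,0,0]
  ],
  "jaw": [0.6,0.6,0.6,0.6,0.6,0.6,0.6,0.6]
}}

```text
time: 2.77
eef_pos: [0.4391, 0.2946, 0.0373]
eef_rot: [-0.707, 0.0, -0.0, 0.707]
ft_force: [-0.2, -0.2, 0.2]
grip_width: 0.0513
```

```bash
sed -i 's/s\["grip_width"\].round(4)/round(s["grip_width"],4)/' st.py
cat > look.py <<'E'
import sys
from h import *
from bench import robot
tag=sys.argv[1]
for n in sys.argv[2:]:
    c=robot.camera(n);cv2.imwrite(f"pics/{n}{tag}.png",c["image"]);pickle.dump(c,open(f"{n}{tag}.pkl","wb"))
E
python3 look.py 1 top side; python3 st.py
```

```text
t2.87 [0.439  0.2946 0.0371] 0.0515 [ 0.8 -0.2  0.8] [ 0.51  0.4   1.97  0.    0.77 -1.06]
[[ 1.e+00 -0.e+00  3.e-04]
 [-3.e-04  0.e+00  1.e+00]
 [-0.e+00 -1.e+00  0.e+00]]
```

View pics/side1.png

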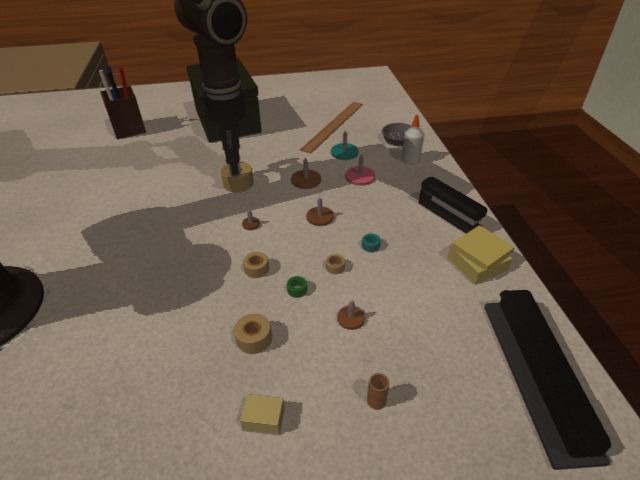

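```bash
python3 look.py 2 wrist
python3 - <<'E'
import cv2
I=cv2.imread("pics/side1.png")[100:220,170:330]
cv2.imwrite("pics/c1.png",cv2.resize(I,None,fx=5,fy=5,interpolation=cv2.INTER_CUBIC))
E
```

```text
(no output)
```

View pics/wrist2.png

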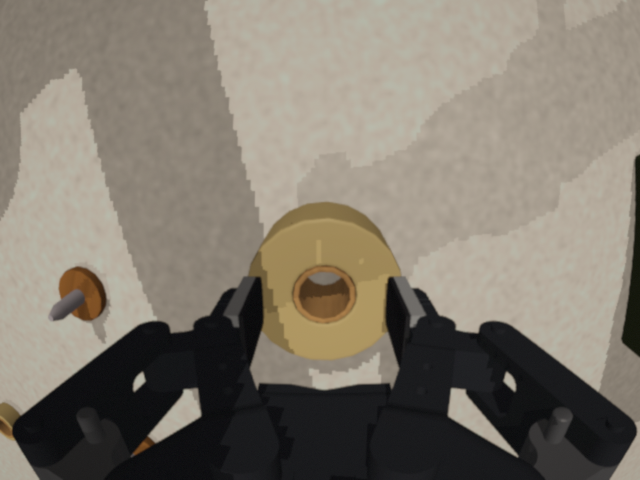

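View pics/c1.png

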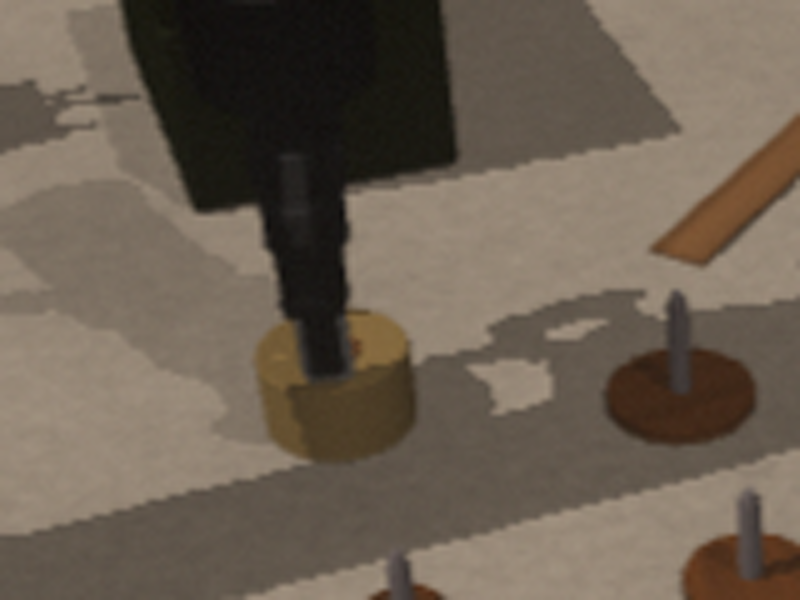

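```bash
cat > wr.py <<'E'
from h import *
def wcloud(c):
    v,u=np.mgrid[0:480,0:640]; K=c["mtx"]; z=c["z_map"]
    a=(u-K[0,2])/K[0,0]; b=(v-K[1,2])/K[1,1]; th=np.hypot(a,b)
    t=np.tan(th)/np.maximum(th,1e-9)*z
    p=np.stack([a*t,b*t,z],-1); T=c["tool_from_camera"]
    q=p@T[:3,:3].T+T[:3,3]; q[z==0]=np.nan; return q
E
python3 - <<'E'
from wr import *
c=pickle.load(open("wrist2.pkl","rb"));q=wcloud(c)
print(c["mtx"],c["tool_from_camera"].round(4))
for u,v in [(320,230),(320,345),(280,300),(150,100),(500,100),(325,385),(240,300),(235,330),(408,300),(395,290),(255,285),(320,400)]: print(u,v,(q[v,u]*1000).round(1))
E
```

```text
[[371.64829954   0.         324.04882992]
 [  0.         371.64829954 231.38655629]
 [  0.           0.           1.        ]] [[-1.000e-04  9.655e-01  2.604e-01 -6.580e-02]
 [-7.000e-04 -2.604e-01  9.655e-01 -1.431e-01]
 [ 1.000e+00 -1.000e-04  7.000e-04  3.000e-04]
 [ 0.000e+00  0.000e+00  0.000e+00  1.000e+00]]
320 230 [-27.6   0.8  -1.2]
320 345 [25.5 -0.4 -1.4]
280 300 [  3.2   0.3 -18.4]
150 100 [-87.1  37.3 -89. ]
500 100 [-87.3  37.8  91.3]
325 385 [80.4 38.9  1. ]
240 300 [-11.1 -30.  -28.3]
235 330 [ -7.6 -44.5 -27.2]
408 300 [-11.  -29.9  29.1]
395 290 [-10.9 -21.1  26.1]
255 285 [-11.1 -17.  -25.3]
320 400 [-11.6 -80.9  -0.5]
```

```bash
python3 - <<'E'
from wr import *
c=pickle.load(open("wrist2.pkl","rb"));q=wcloud(c)*1000;I=c["image"].astype(int)
dark=I.sum(-1)<330
for u in (236,245,252,258,262,266):
    print(u,[(v,*q[v,u].round(0).astype(int),I[v,u].sum()) for v in range(270,300,3)])
E
python3 - <<'E'
import cv2
I=cv2.imread("pics/wrist2.png")[200:380,220:430]
cv2.imwrite("pics/c2.png",cv2.resize(I,None,fx=3.3,fy=3.3,interpolation=cv2.INTER_CUBIC))
E
```

```text
236 [(270, np.int64(5), np.int64(39), np.int64(-47), np.int64(393)), (273, np.int64(6), np.int64(37), np.int64(-46), np.int64(398)), (276, np.int64(8), np.int64(38), np.int64(-47), np.int64(390)), (279, np.int64(10), np.int64(39), np.int64(-47), np.int64(386)), (282, np.int64(12), np.int64(39), np.int64(-47), np.int64(390)), (285, np.int64(13), np.int64(38), np.int64(-47), np.int64(387)), (288, np.int64(-7), np.int64(-11), np.int64(-34), np.int64(206)), (291, np.int64(-11), np.int64(-23), np.int64(-31), np.int64(180)), (294, np.int64(-11), np.int64(-25), np.int64(-31), np.int64(201)), (297, np.int64(-11), np.int64(-27), np.int64(-30), np.int64(201))]
245 [(270, np.int64(4), np.int64(38), np.int64(-41), np.int64(398)), (273, np.int64(6), np.int64(38), np.int64(-41), np.int64(394)), (276, np.int64(-11), np.int64(-8), np.int64(-31), np.int64(294)), (279, np.int64(-11), np.int64(-11), np.int64(-30), np.int64(202)), (282, np.int64(-11), np.int64(-13), np.int64(-30), np.int64(201)), (285, np.int64(-11), np.int64(-17), np.int64(-29), np.int64(201)), (288, np.int64(-11), np.int64(-20), np.in
[... 2147 characters left out ...]
t64(0), np.int64(-4), np.int64(-25), np.int64(126))]
266 [(270, np.int64(-11), np.int64(-1), np.int64(-24), np.int64(349)), (273, np.int64(-9), np.int64(1), np.int64(-24), np.int64(285)), (276, np.int64(-8), np.int64(0), np.int64(-24), np.int64(282)), (279, np.int64(-7), np.int64(0), np.int64(-24), np.int64(282)), (282, np.int64(-5), np.int64(-1), np.int64(-24), np.int64(281)), (285, np.int64(-4), np.int64(1), np.int64(-24), np.int64(278)), (288, np.int64(-2), np.int64(1), np.int64(-24), np.int64(265)), (291, np.int64(-1), np.int64(-1), np.int64(-24), np.int64(263)), (294, np.int64(0), np.int64(-1), np.int64(-24), np.int64(264)), (297, np.int64(2), np.int64(0), np.int64(-24), np.int64(262))]
```

View pics/c2.png

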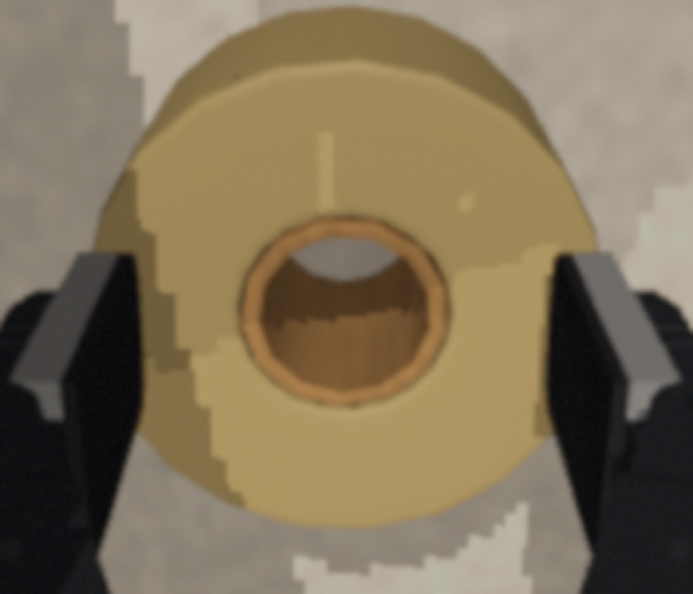

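>>> {"method": "carry_out", "body": {
  "turn": [
    [0,0,0],
    [0,0,0],
    [0,0,0],
    [0,0,0],
    [0,0,0],
    [0,0,0],
    [0,0,0],
    [0,0,0]
  ],
  "offset": [
    [0,-5,0],
    [0,0,0],
    [0,0,0],
    [0,0,0],
    [0,0,0],
    [0,0,0],
    [0,0,0],
    [0,0,0]
  ],
  "jaw": [1,1,1,1,1,1,1,1]
}}

```text
time: 3.58
eef_pos: [0.4389, 0.2946, 0.042]
eef_rot: [0.707, -0.0, -0.0, -0.707]
ft_force: [-0.7, 0.8, -0.6]
grip_width: 0.0854
```

```bash
python3 st.py; python3 look.py 3 wrist
cat > tips.py <<'E'
import sys
from wr import *
c=pickle.load(open(sys.argv[1],"rb"));q=wcloud(c)*1000;I=c["image"]
for sgn in (-1,1):
    m=(abs(q[...,0])<13)&(q[...,2]*sgn>5)&(q[...,2]*sgn<60)&(I.max(-1)<115)&(I.max(-1).astype(int)-I.min(-1)<25)&(q[...,1]>-45)&(q[...,1]<float(sys.argv[2]))
    k=q[m]; print(sgn,len(k),"max y",np.percentile(k[:,1],[90,97,99.5]).round(1),"x",np.percentile(k[:,0],[2,98]).round(1),"|z| min",np.percentile(k[:,2]*sgn,[1,50]).round(1))
E
python3 tips.py wrist2.pkl -4; python3 tips.py wrist3.pkl -4
```

```text
t3.58 [0.4389 0.2946 0.042 ] 0.0854 [-0.7  0.8 -0.6] [ 0.51  0.39  1.97 -0.    0.78 -1.06]
[[ 1.e+00 -1.e-04  1.e-04]
 [-1.e-04 -1.e-04  1.e+00]
 [-1.e-04 -1.e+00 -1.e-04]]
-1 2451 max y [-12.8  -8.7  -5.3] x [-11.6   9.4] |z| min [24.9 26. ]
1 2325 max y [-13.2  -9.4  -6.4] x [-11.6   9.5] |z| min [25.7 26.5]
-1 2385 max y [-19.3 -15.7 -14.1] x [-11.4  10. ] |z| min [41.8 42.5]
1 2307 max y [-19.7 -16.2 -14.4] x [-11.4   9.8] |z| min [42.6 43.3]
```

View pics/wrist3.png

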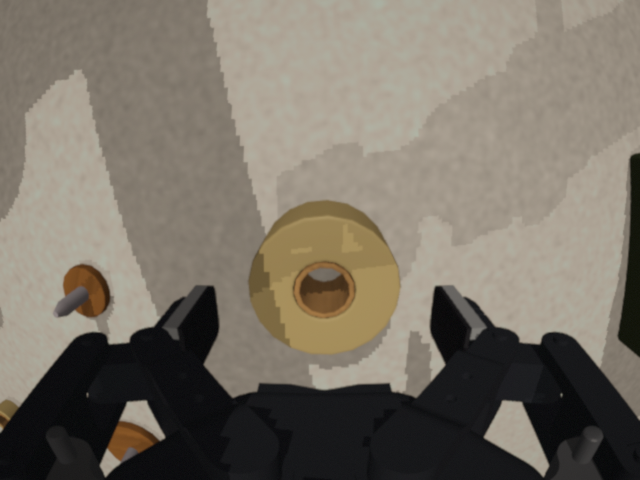

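>>> {"method": "carry_out", "body": {
  "turn": [
    [0,0,0],
    [0,0,0],
    [0,0,0],
    [0,0,0],
    [0,0,0],
    [0,0,0],
    [0,0,0],
    [0,0,0]
  ],
  "offset": [
    [0,10,-1],
    [0,10,0],
    [0,10,0],
    [0,6,0],
    [0,4,0],
    [0,2,0],
    [0,0,0],
    [0,0,0]
  ],
  "jaw": [1,1,1,1,1,1,1,1]
}}

```text
time: 4.3
eef_pos: [0.4391, 0.2937, 0.0]
eef_rot: [-0.707, 0.0, -0.0, 0.707]
ft_force: [0.3, 0.2, -0.4]
grip_width: 0.085
```

>>> {"method": "carry_out", "body": {
  "turn": [
    [0,0,0],
    [0,0,0],
    [0,0,0],
    [0,0,0],
    [0,0,0],
    [0,0,0],
    [0,0,0],
    [0,0,0]
  ],
  "offset": [
    [0,0,0],
    [0,0,0],
    [0,0,0],
    [0,0,0],
    [0,0,0],
    [0,0,0],
    [0,0,0],
    [0,0,0]
  ],
  "jaw": [0.6,0.6,0.6,0.6,0.6,0.6,0.6,0.6]
}}

```text
time: 4.97
eef_pos: [0.4399, 0.2942, 0.0013]
eef_rot: [-0.707, -0.001, -0.001, 0.707]
ft_force: [-1.3, -0.1, 5.6]
grip_width: 0.067
```

```bash
python3 st.py; python3 look.py 4 wrist
```

```text
t4.97 [0.4399 0.2942 0.0013] 0.067 [-1.3 -0.1  5.6] [ 0.51  0.46  1.98 -0.    0.7  -1.06]
[[ 1.0e+00  1.8e-03 -0.0e+00]
 [ 0.0e+00  9.0e-04  1.0e+00]
 [ 1.8e-03 -1.0e+00  9.0e-04]]
```

View pics/wrist4.png

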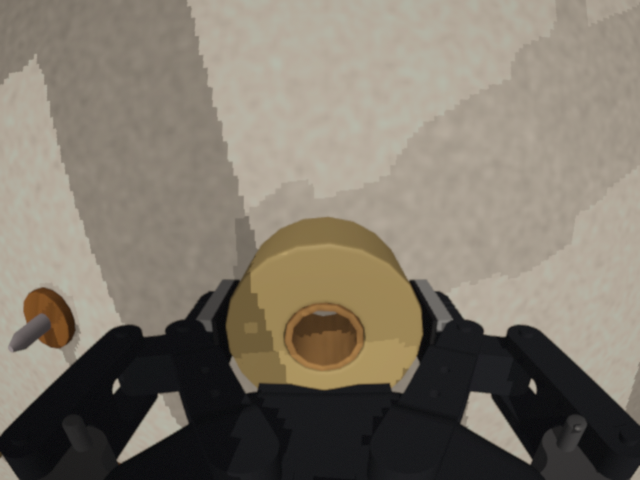

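>>> {"method": "carry_out", "body": {
  "turn": [
    [0,0,0],
    [0,0,0],
    [0,0,0],
    [0,0,0],
    [0,0,0],
    [0,0,0],
    [0,0,0],
    [0,0,0]
  ],
  "offset": [
    [0,-8,0],
    [0,-16,0],
    [0,-25,0],
    [0,-25,0],
    [0,-16,0],
    [0,0,0],
    [20,0,-2],
    [30,0,-3]
  ],
  "jaw": [0.55,0.55,0.55,0.55,0.55,0.55,0.55,0.55]
}}

```text
time: 5.68
eef_pos: [0.4857, 0.2882, 0.0888]
eef_rot: [0.708, -0.001, -0.002, -0.707]
ft_force: [-0.5, 0.4, -0.8]
grip_width: 0.0669
```

>>> {"method": "carry_out", "body": {
  "turn": [
    [0,0,0],
    [0,0,0],
    [0,0,0],
    [0,0,0],
    [0,0,0],
    [0,0,0],
    [0,0,0],
    [0,0,0]
  ],
  "offset": [
    [30,0,-3],
    [30,0,-3],
    [25,0,-3],
    [15,0,-2],
    [0,0,0],
    [0,0,0],
    [0,0,0],
    [0,0,0]
  ],
  "jaw": [0.55,0.55,0.55,0.55,0.55,0.55,0.55,0.55]
}}

```text
time: 6.35
eef_pos: [0.5869, 0.2775, 0.0889]
eef_rot: [0.707, -0.001, -0.001, -0.707]
ft_force: [0.3, -0.8, -2.2]
grip_width: 0.0669
```

```bash
python3 st.py; python3 look.py 5 wrist side
```

```text
t6.35 [0.5869 0.2775 0.0889] 0.0669 [ 0.3 -0.8 -2.2] [ 0.37  0.51  1.66  0.    0.97 -1.2 ]
[[ 1.0e+00 -2.9e-03 -4.0e-04]
 [ 4.0e-04 -9.0e-04  1.0e+00]
 [-2.9e-03 -1.0e+00 -9.0e-04]]
```

View pics/wrist5.png

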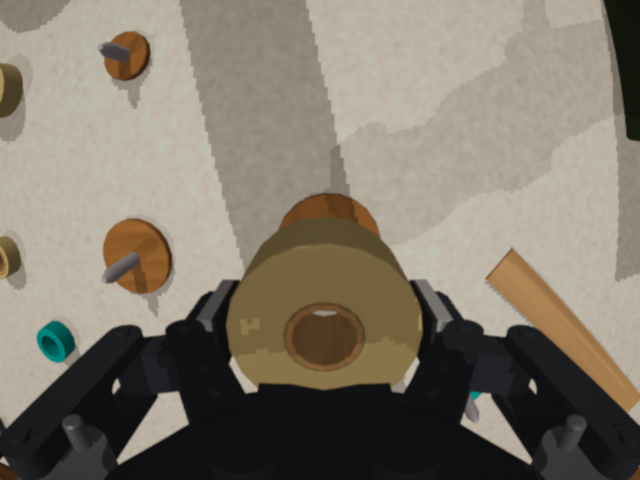

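View pics/side5.png

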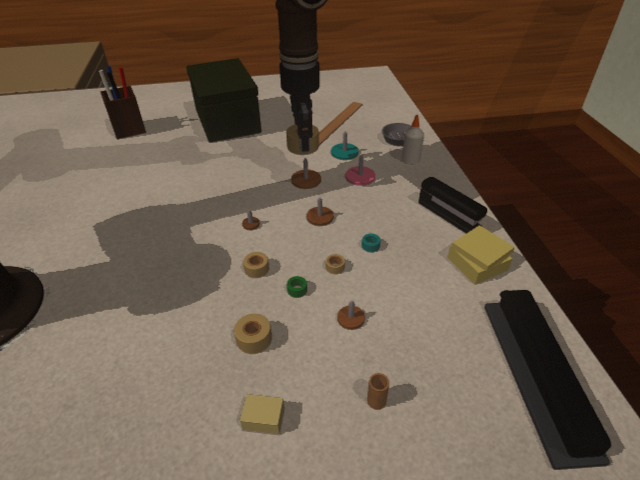

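>>> {"method": "carry_out", "body": {
  "turn": [
    [0,0,0],
    [0,0,0],
    [0,0,0],
    [0,0,0],
    [0,0,0],
    [0,0,0],
    [0,0,0],
    [0,0,0]
  ],
  "offset": [
    [1,0,0],
    [0,0,0],
    [0,10,0],
    [0,10,0],
    [0,10,0],
    [0,10,0],
    [0,0,0],
    [0,0,0]
  ],
  "jaw": [0.55,0.55,0.55,0.55,0.55,0.55,0.55,0.55]
}}

```text
time: 7.12
eef_pos: [0.5886, 0.2771, 0.0481]
eef_rot: [0.708, -0.001, -0.001, -0.707]
ft_force: [-0.8, 0.0, -1.0]
grip_width: 0.0673
```

```bash
python3 st.py; python3 look.py 6 top side
python3 - <<'E'
import cv2
a=cv2.imread("pics/side6.png")[90:210,230:390]
cv2.imwrite("pics/c6.png",cv2.resize(a,None,fx=5,fy=5,interpolation=cv2.INTER_CUBIC))
E
```

```text
t7.12 [0.5886 0.2771 0.0481] 0.0673 [-0.8  0.  -1. ] [ 0.37  0.57  1.67 -0.    0.91 -1.2 ]
[[ 1.0e+00 -3.3e-03  3.0e-04]
 [-3.0e-04 -1.3e-03  1.0e+00]
 [-3.3e-03 -1.0e+00 -1.3e-03]]
```

View pics/c6.png

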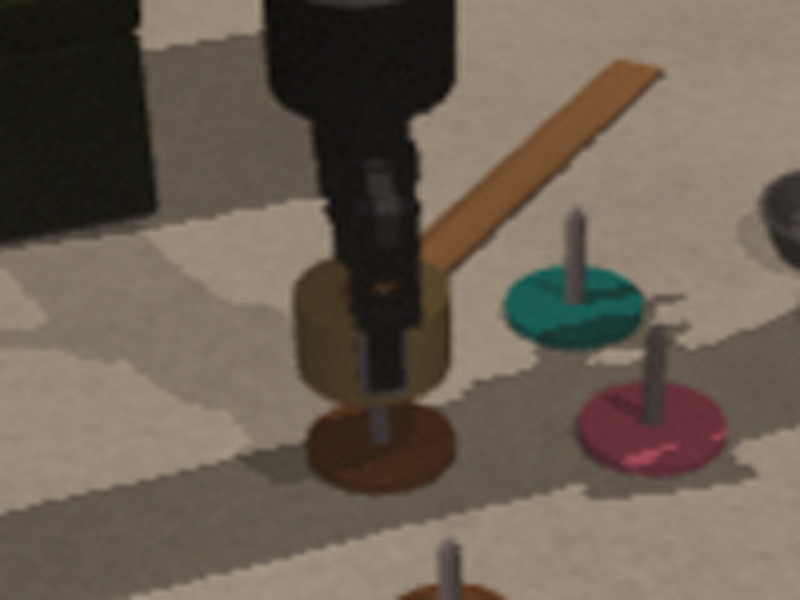

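>>> {"method": "carry_out", "body": {
  "turn": [
    [0,0,0],
    [0,0,0],
    [0,0,0],
    [0,0,0],
    [0,0,0],
    [0,0,0],
    [0,0,0],
    [0,0,0]
  ],
  "offset": [
    [2.5,0,1],
    [0,8,0],
    [0,10,0],
    [0,8,0],
    [0,6,0],
    [0,4,0],
    [0,2,0],
    [0,0,0]
  ],
  "jaw": [0.55,0.55,0.55,0.55,0.55,0.55,0.55,0.55]
}}

```text
time: 7.88
eef_pos: [0.5918, 0.2784, 0.0111]
eef_rot: [0.707, -0.001, -0.0, -0.707]
ft_force: [-0.8, 0.4, -1.6]
grip_width: 0.0669
```

```bash
python3 st.py; python3 look.py 7 wrist side
python3 - <<'E'
import cv2,numpy as np
a=cv2.imread("pics/side7.png")[110:210,230:390]
b=cv2.imread("pics/wrist7.png")
a=cv2.resize(a,(640,400),interpolation=cv2.INTER_CUBIC)
cv2.imwrite("pics/c7.png",cv2.resize(np.hstack([a,b[80:]]),(800,250)))
E
```

```text
t7.88 [0.5918 0.2784 0.0111] 0.0669 [-0.8  0.4 -1.6] [ 0.37  0.63  1.67  0.    0.85 -1.2 ]
[[ 1.0e+00 -1.5e-03  2.0e-04]
 [-2.0e-04 -6.0e-04  1.0e+00]
 [-1.5e-03 -1.0e+00 -6.0e-04]]
```

View pics/c7.png

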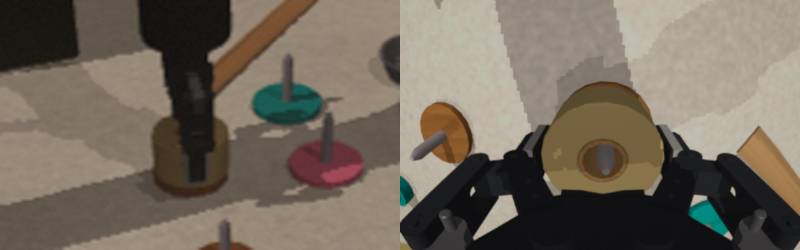

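>>> {"method": "carry_out", "body": {
  "turn": [
    [0,0,0],
    [0,0,0],
    [0,0,0],
    [0,0,0],
    [0,0,0],
    [0,0,0],
    [0,0,0],
    [0,0,0]
  ],
  "offset": [
    [0,1.5,0],
    [0,0,0],
    [0,0,0],
    [0,0,0],
    [0,0,0],
    [0,0,0],
    [0,-10,0],
    [0,-20,0]
  ],
  "jaw": [0.55,0.55,1,1,1,1,1,1]
}}

```text
time: 8.65
eef_pos: [0.5899, 0.2776, 0.0384]
eef_rot: [0.708, -0.002, -0.002, -0.706]
ft_force: [-0.2, 0.1, -1.4]
grip_width: 0.0855
```

>>> {"method": "carry_out", "body": {
  "turn": [
    [0,0,0],
    [0,0,0],
    [0,0,0],
    [0,0,0],
    [0,0,0],
    [0,0,0],
    [0,0,0],
    [0,0,0]
  ],
  "offset": [
    [0,-30,0],
    [0,-30,0],
    [-10,0,-30],
    [-12,0,-36],
    [-12,0,-36],
    [-12,0,-36],
    [-12,0,-36],
    [-12,0,-36]
  ],
  "jaw": [1,1,1,1,1,1,1,1]
}}

```text
time: 9.32
eef_pos: [0.522, 0.0673, 0.1017]
eef_rot: [0.707, 0.001, 0.0, -0.707]
ft_force: [0.4, -0.9, -0.3]
grip_width: 0.0855
```

>>> {"method": "carry_out", "body": {
  "turn": [
    [0,0,0],
    [0,0,0],
    [0,0,0],
    [0,0,0],
    [0,0,0],
    [0,0,0],
    [0,0,0],
    [0,0,0]
  ],
  "offset": [
    [-12,0,-36],
    [-12,0,-36],
    [-12,0,-36],
    [-12,0,-36],
    [-12,0,-32],
    [-11,0,-24],
    [0,0,0],
    [0,0,0]
  ],
  "jaw": [1,1,1,1,1,0.9,0.9,0.9]
}}

```text
time: 9.98
eef_pos: [0.4514, -0.1326, 0.1014]
eef_rot: [0.707, -0.001, 0.002, -0.707]
ft_force: [0.5, 0.4, 0.8]
grip_width: 0.0767
```

```bash
cat > roll.py <<'E'
# python3 roll.py tag h r : roll centre in tool frame from wrist, given eef height
import sys
from wr import *
from bench import robot
from scipy.optimize import least_squares
s=robot.state();c=robot.camera("wrist");tag,h,r=sys.argv[1],float(sys.argv[2]),float(sys.argv[3])
cv2.imwrite(f"pics/wrist{tag}.png",c["image"]);q=wcloud(c)
M=R.from_quat(s["eef_rot"]).as_matrix(); w=q@M.T+s["eef_pos"]
m=(abs(w[...,2]-h)<.004)&(np.hypot(q[...,0],q[...,2])<r+.02)&(c["image"].max(-1)>60)
k=w[m][:,:2].astype(np.float32);hu=cv2.convexHull(k)[:,0]
f=least_squares(lambda p:np.hypot(hu[:,0]-p[0],hu[:,1]-p[1])-p[2],[*k.mean(0),r],loss="soft_l1",f_scale=.001)
print("t",s["time"],"eef",s["eef_pos"].round(4),"w",s["grip_width"],"roll circ",f.x.round(4),"delta mm",((f.x[:2]-s["eef_pos"][:2])*1000).round(1))
E
python3 roll.py 8 .030 .028;python3 look.py 8 top
python3 - <<'E'
import cv2,numpy as np
a=cv2.imread("pics/top8.png")[150:310,130:450]
b=cv2.imread("pics/wrist8.png")
cv2.imwrite("pics/c8.png",np.hstack([cv2.resize(a,(400,200)),cv2.resize(b,(400,300))[:200]]))
E
```

```text
t 9.9833 eef [ 0.4514 -0.1326  0.1014] w 0.07667805804225072 roll circ [ 0.4504 -0.135   0.0277] delta mm [-1.  -2.5]
```

View pics/c8.png

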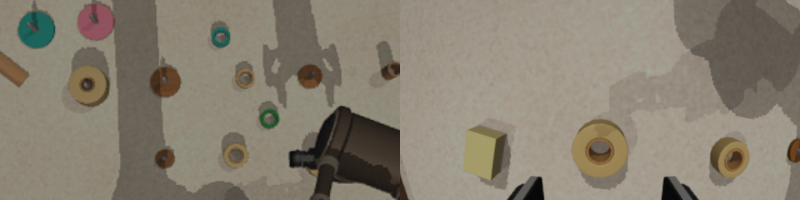

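>>> {"method": "carry_out", "body": {
  "turn": [
    [0,0,0],
    [0,0,0],
    [0,0,0],
    [0,0,0],
    [0,0,0],
    [0,0,0],
    [0,0,0],
    [0,0,0]
  ],
  "offset": [
    [0,10,-2],
    [-1,20,0],
    [0,20,0],
    [0,20,0],
    [0,16,0],
    [0,9,0],
    [0,4,0],
    [0,0,0]
  ],
  "jaw": [0.9,0.9,0.9,0.9,0.9,0.9,0.9,0.9]
}}

```text
time: 10.75
eef_pos: [0.4498, -0.1324, 0.0005]
eef_rot: [-0.707, 0.0, 0.001, 0.707]
ft_force: [0.2, -0.0, 0.0]
grip_width: 0.0766
```

>>> {"method": "carry_out", "body": {
  "turn": [
    [0,0,0],
    [0,0,0],
    [0,0,0],
    [0,0,0],
    [0,0,0],
    [0,0,0],
    [0,0,0],
    [0,0,0]
  ],
  "offset": [
    [0,0,0],
    [0,0,0],
    [0,0,0],
    [0,0,0],
    [0,0,0],
    [0,0,0],
    [0,0,0],
    [0,0,0]
  ],
  "jaw": [0.7,0.5,0.45,0.45,0.45,0.45,0.45,0.45]
}}

```text
time: 11.42
eef_pos: [0.452, -0.1339, 0.0029]
eef_rot: [0.707, 0.001, 0.001, -0.707]
ft_force: [0.2, 1.7, 6.7]
grip_width: 0.0539
```

```bash
python3 st.py;python3 look.py 9 wrist side
python3 - <<'E'
import cv2,numpy as np
a=cv2.imread("pics/side9.png")[250:400,170:370]
b=cv2.imread("pics/wrist9.png")
cv2.imwrite("pics/c9.png",np.hstack([cv2.resize(a,(400,300)),cv2.resize(b,(400,300))]))
E
```

```text
t11.42 [ 0.452  -0.1339  0.0029] 0.0539 [0.2 1.7 6.7] [-0.38  0.38  2.11  0.    0.65 -1.95]
[[ 1.e+00  3.e-03  3.e-04]
 [-3.e-04 -1.e-03  1.e+00]
 [ 3.e-03 -1.e+00 -1.e-03]]
```

View pics/c9.png

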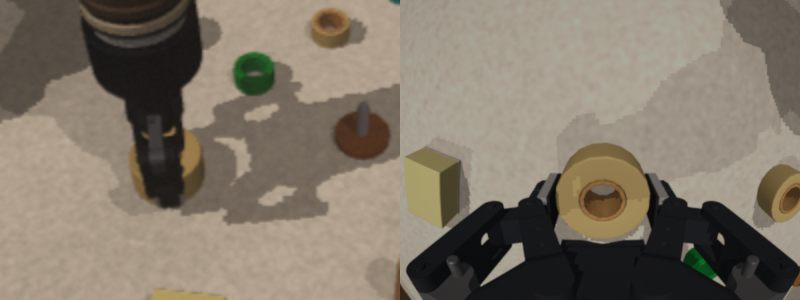

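>>> {"method": "carry_out", "body": {
  "turn": [
    [0,0,0],
    [0,0,0],
    [0,0,0],
    [0,0,0],
    [0,0,0],
    [0,0,0],
    [0,0,0],
    [0,0,0]
  ],
  "offset": [
    [0,-8,0],
    [0,-16,0],
    [0,-25,0],
    [0,-25,0],
    [0,-16,0],
    [10,0,18],
    [17,0,32],
    [17,0,32]
  ],
  "jaw": [0.45,0.45,0.45,0.45,0.45,0.45,0.45,0.45]
}}

```text
time: 12.18
eef_pos: [0.4945, -0.0513, 0.0926]
eef_rot: [0.707, -0.001, 0.001, -0.707]
ft_force: [0.4, -0.5, -0.7]
grip_width: 0.0539
```

>>> {"method": "carry_out", "body": {
  "turn": [
    [0,0,0],
    [0,0,0],
    [0,0,0],
    [0,0,0],
    [0,0,0],
    [0,0,0],
    [0,0,0],
    [0,0,0]
  ],
  "offset": [
    [17,0,32],
    [17,0,32],
    [17,0,32],
    [17,0,32],
    [17,0,32],
    [12,0,20],
    [7,0,12],
    [0,0,0]
  ],
  "jaw": [0.45,0.45,0.45,0.45,0.45,0.45,0.45,0.45]
}}

```text
time: 12.85
eef_pos: [0.5995, 0.1429, 0.0919]
eef_rot: [-0.707, -0.001, 0.0, 0.707]
ft_force: [0.1, 0.3, -0.9]
grip_width: 0.0538
```

>>> {"method": "carry_out", "body": {
  "turn": [
    [0,0,0],
    [0,0,0],
    [0,0,0],
    [0,0,0],
    [0,0,0],
    [0,0,0],
    [0,0,0],
    [0,0,0]
  ],
  "offset": [
    [0,0,0],
    [0,0,0],
    [0,0,0],
    [0,0,0],
    [0,0,0],
    [0,0,0],
    [0,0,0],
    [0,0,0]
  ],
  "jaw": [0.45,0.45,0.45,0.45,0.45,0.45,0.45,0.45]
}}

```text
time: 13.52
eef_pos: [0.5985, 0.1404, 0.0917]
eef_rot: [0.707, -0.0, 0.0, -0.707]
ft_force: [0.4, -0.5, -1.3]
grip_width: 0.0539
```

```bash
python3 roll.py 10 .118 .028; python3 st.py; python3 look.py 10 side
python3 - <<'E'
import cv2,numpy as np
a=cv2.imread("pics/side10.png")[110:260,220:420]
b=cv2.imread("pics/wrist10.png")
cv2.imwrite("pics/c10.png",np.hstack([cv2.resize(a,(400,300)),cv2.resize(b,(400,300))]))
E
```

```text
t 13.5167 eef [0.5985 0.1404 0.0917] w 0.05387349809505346 roll circ [0.5979 0.1408 0.0283] delta mm [-0.5  0.4]
t13.57 [0.5984 0.1405 0.0916] 0.0538 [ 0.4  0.2 -0.3] [ 0.16  0.45  1.75 -0.    0.94 -1.41]
[[ 1.e+00  0.e+00  4.e-04]
 [-4.e-04 -0.e+00  1.e+00]
 [ 0.e+00 -1.e+00 -0.e+00]]
```

View pics/c10.png

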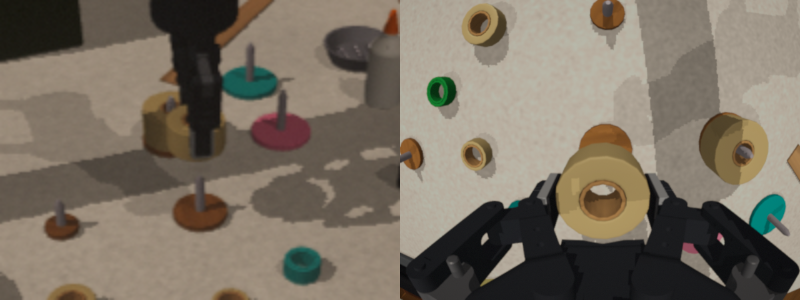

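>>> {"method": "carry_out", "body": {
  "turn": [
    [0,0,0],
    [0,0,0],
    [0,0,0],
    [0,0,0],
    [0,0,0],
    [0,0,0],
    [0,0,0],
    [0,0,0]
  ],
  "offset": [
    [1.5,10,1.5],
    [0,15,0],
    [0,15,0],
    [0,15,0],
    [0,12,0],
    [0,8,0],
    [0,4,0],
    [0,0,0]
  ],
  "jaw": [0.45,0.45,0.45,0.45,0.45,0.45,0.45,0.45]
}}

```text
time: 14.28
eef_pos: [0.5995, 0.1421, 0.0119]
eef_rot: [0.707, -0.001, -0.0, -0.707]
ft_force: [-0.5, 0.2, -0.7]
grip_width: 0.0539
```

```bash
python3 st.py; python3 look.py 11 side wrist
python3 - <<'E'
import cv2,numpy as np
a=cv2.imread("pics/side11.png")[110:260,220:420]
b=cv2.imread("pics/wrist11.png")
cv2.imwrite("pics/c11.png",np.hstack([cv2.resize(a,(400,300)),cv2.resize(b,(400,300))]))
E
```

```text
t14.28 [0.5995 0.1421 0.0119] 0.0539 [-0.5  0.2 -0.7] [ 0.16  0.57  1.76  0.    0.81 -1.41]
[[ 1.0e+00 -1.5e-03  2.0e-04]
 [-2.0e-04 -2.0e-04  1.0e+00]
 [-1.5e-03 -1.0e+00 -2.0e-04]]
```

View pics/c11.png

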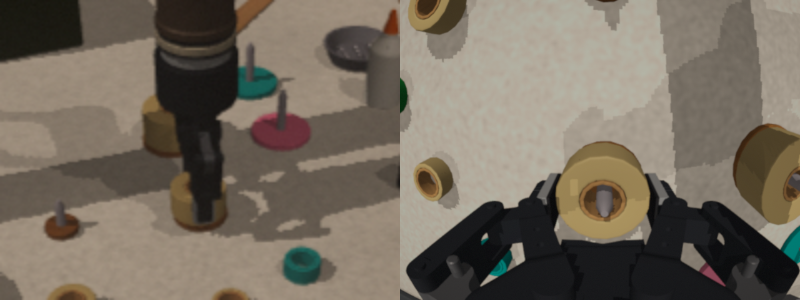

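>>> {"method": "carry_out", "body": {
  "turn": [
    [0,0,0],
    [0,0,0],
    [0,0,0],
    [0,0,0],
    [0,0,0],
    [0,0,0],
    [0,0,0],
    [0,0,0]
  ],
  "offset": [
    [0,1.5,0],
    [0,0,0],
    [0,0,0],
    [0,0,0],
    [0,0,0],
    [0,0,0],
    [0,-10,0],
    [0,-20,0]
  ],
  "jaw": [0.45,0.45,0.85,0.85,0.85,0.85,0.85,0.85]
}}

```text
time: 15.05
eef_pos: [0.5973, 0.1416, 0.0391]
eef_rot: [0.707, -0.002, -0.002, -0.707]
ft_force: [0.1, 0.2, -0.2]
grip_width: 0.0724
```

>>> {"method": "carry_out", "body": {
  "turn": [
    [0,0,0],
    [0,0,0],
    [0,0,0],
    [0,0,0],
    [0,0,0],
    [0,0,0],
    [0,0,0],
    [0,0,0]
  ],
  "offset": [
    [0,-30,0],
    [0,-30,0],
    [-20,0,-18],
    [-27,0,-25],
    [-27,0,-25],
    [-27,0,-25],
    [-22,0,-20],
    [-13,0,-13]
  ],
  "jaw": [0.85,0.85,0.85,0.8,0.8,0.8,0.8,0.8]
}}

```text
time: 15.72
eef_pos: [0.4608, 0.0148, 0.1013]
eef_rot: [0.707, -0.001, -0.0, -0.707]
ft_force: [-0.6, 0.9, -0.1]
grip_width: 0.0685
```

>>> {"method": "carry_out", "body": {
  "turn": [
    [0,0,0],
    [0,0,0],
    [0,0,0],
    [0,0,0],
    [0,0,0],
    [0,0,0],
    [0,0,0],
    [0,0,0]
  ],
  "offset": [
    [0,0,0],
    [0,0,0],
    [0,0,0],
    [0,0,0],
    [0,0,0],
    [0,0,0],
    [0,0,0],
    [0,0,0]
  ],
  "jaw": [0.8,0.8,0.8,0.8,0.8,0.8,0.8,0.8]
}}

```text
time: 16.38
eef_pos: [0.4641, 0.0165, 0.1009]
eef_rot: [-0.707, -0.0, 0.0, 0.707]
ft_force: [-0.8, 0.2, 0.0]
grip_width: 0.0685
```

```bash
python3 roll.py 12 .024 .0225
```

```text
t 16.3833 eef [0.4641 0.0165 0.1009] w 0.06846801236072035 roll circ [0.4637 0.0173 0.0221] delta mm [-0.4  0.8]
```

View pics/wrist12.png

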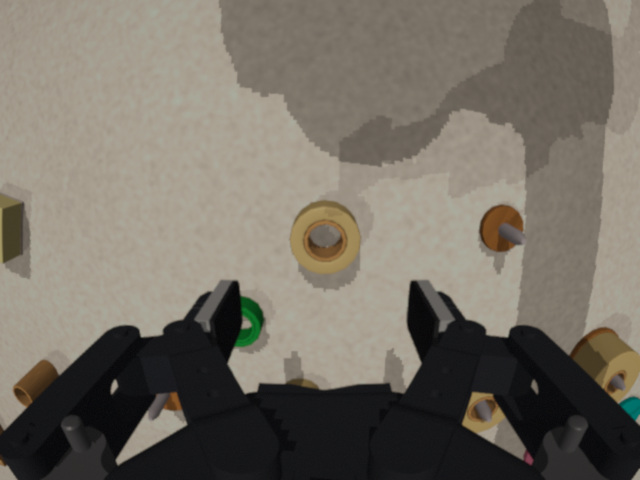

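>>> {"method": "carry_out", "body": {
  "turn": [
    [0,0,0],
    [0,0,0],
    [0,0,0],
    [0,0,0],
    [0,0,0],
    [0,0,0],
    [0,0,0],
    [0,0,0]
  ],
  "offset": [
    [0,10,0],
    [0,20,0],
    [0,20,0],
    [0,20,0],
    [0,14,0],
    [0,8,0],
    [0,4,0],
    [0,0,0]
  ],
  "jaw": [0.8,0.8,0.8,0.8,0.8,0.8,0.8,0.8]
}}

```text
time: 17.1
eef_pos: [0.4631, 0.0162, 0.0041]
eef_rot: [-0.707, 0.001, 0.001, 0.707]
ft_force: [0.4, 0.2, 0.1]
grip_width: 0.0682
```

>>> {"method": "carry_out", "body": {
  "turn": [
    [0,0,0],
    [0,0,0],
    [0,0,0],
    [0,0,0],
    [0,0,0],
    [0,0,0],
    [0,0,0],
    [0,0,0]
  ],
  "offset": [
    [0,0,0],
    [0,0,0],
    [0,0,0],
    [0,0,0],
    [0,0,0],
    [0,0,0],
    [0,0,0],
    [0,0,0]
  ],
  "jaw": [0.6,0.45,0.35,0.35,0.35,0.35,0.35,0.35]
}}

```text
time: 17.77
eef_pos: [0.4654, 0.0161, 0.0064]
eef_rot: [0.707, 0.001, 0.001, -0.707]
ft_force: [-0.0, -0.2, 6.0]
grip_width: 0.042
```

```bash
python3 st.py
```

```text
t17.77 [0.4654 0.0161 0.0064] 0.042 [-0.  -0.2  6. ] [-0.06  0.36  2.12 -0.    0.65 -1.63]
[[ 1.0e+00  2.9e-03  2.0e-04]
 [-2.0e-04 -2.0e-04  1.0e+00]
 [ 2.9e-03 -1.0e+00 -2.0e-04]]
```

>>> {"method": "carry_out", "body": {
  "turn": [
    [0,0,0],
    [0,0,0],
    [0,0,0],
    [0,0,0],
    [0,0,0],
    [0,0,0],
    [0,0,0],
    [0,0,0]
  ],
  "offset": [
    [0,-8,0],
    [0,-16,0],
    [0,-25,0],
    [0,-25,0],
    [0,-10,0],
    [16,0,-16],
    [25,0,-25],
    [25,0,-25]
  ],
  "jaw": [0.35,0.35,0.35,0.35,0.35,0.35,0.35,0.35]
}}

```text
time: 18.43
eef_pos: [0.5299, -0.05, 0.0893]
eef_rot: [-0.707, -0.001, 0.001, 0.707]
ft_force: [0.5, 0.8, 0.4]
grip_width: 0.0425
```

>>> {"method": "carry_out", "body": {
  "turn": [
    [0,0,0],
    [0,0,0],
    [0,0,0],
    [0,0,0],
    [0,0,0],
    [0,0,0],
    [0,0,0],
    [0,0,0]
  ],
  "offset": [
    [25,0,-25],
    [25,0,-25],
    [18,0,-16],
    [8,0,-8],
    [0,0,0],
    [0,0,0],
    [0,0,0],
    [0,0,0]
  ],
  "jaw": [0.35,0.35,0.35,0.35,0.35,0.35,0.35,0.35]
}}

```text
time: 19.1
eef_pos: [0.6041, -0.1224, 0.0885]
eef_rot: [-0.707, 0.001, 0.001, 0.707]
ft_force: [-0.1, 0.3, -0.6]
grip_width: 0.0426
```

>>> {"method": "carry_out", "body": {
  "turn": [
    [0,0,0],
    [0,0,0],
    [0,0,0],
    [0,0,0],
    [0,0,0],
    [0,0,0],
    [0,0,0],
    [0,0,0]
  ],
  "offset": [
    [0,0,0],
    [0,0,0],
    [0,0,0],
    [0,0,0],
    [0,0,0],
    [0,0,0],
    [0,0,0],
    [0,0,0]
  ],
  "jaw": [0.35,0.35,0.35,0.35,0.35,0.35,0.35,0.35]
}}

```text
time: 19.77
eef_pos: [0.6059, -0.1239, 0.0891]
eef_rot: [-0.707, 0.0, -0.0, 0.707]
ft_force: [-0.3, 0.5, -0.3]
grip_width: 0.0419
```

```bash
python3 roll.py 13 .106 .0225; python3 look.py 13 side
python3 - <<'E'
import cv2,numpy as np
a=cv2.imread("pics/side13.png")[200:350,250:450]
b=cv2.imread("pics/wrist13.png")
cv2.imwrite("pics/c13.png",np.hstack([cv2.resize(a,(400,300)),cv2.resize(b,(400,300))]))
E
```

```text
t 19.7667 eef [ 0.6059 -0.1239  0.0891] w 0.04193655225947426 roll circ [ 0.6005 -0.1243  0.027 ] delta mm [-5.5 -0.4]
```

View pics/c13.png

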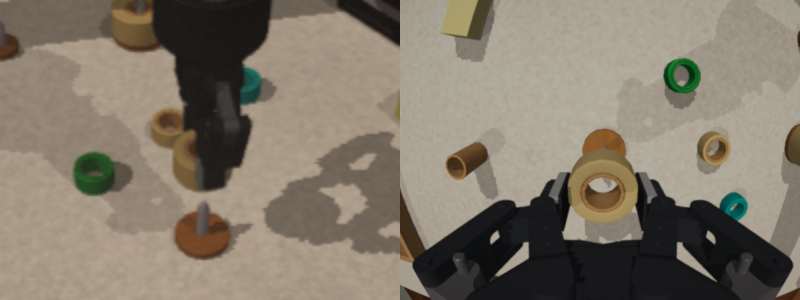

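```bash
python3 - <<'E'
import re
t=open("roll.py").read()
t=t.replace('&(c["image"].max(-1)>60)','&(cv2.cvtColor(c["image"],cv2.COLOR_BGR2HSV)[...,1]>70)&(c["image"].max(-1)>60)')
t=t.replace('k=w[m]','k0=w[m];print("z",np.percentile(k0[:,2],[5,50,95]).round(4),len(k0));k=w[m]')
open("roll.py","w").write(t)
E
python3 roll.py 14 .106 .0225
```

```text
z [0.1039 0.1056 0.1066] 7379
t 19.8667 eef [ 0.6059 -0.1239  0.089 ] w 0.042779600376756335 roll circ [ 0.6048 -0.1234  0.0223] delta mm [-1.1  0.5]
```

>>> {"method": "carry_out", "body": {
  "turn": [
    [0,0,0],
    [0,0,0],
    [0,0,0],
    [0,0,0],
    [0,0,0],
    [0,0,0],
    [0,0,0],
    [0,0,0]
  ],
  "offset": [
    [1,10,0],
    [0,14,0],
    [0,14,0],
    [0,14,0],
    [0,10,0],
    [0,7,0],
    [0,3,0],
    [0,0,0]
  ],
  "jaw": [0.35,0.35,0.35,0.35,0.35,0.35,0.35,0.35]
}}

```text
time: 20.58
eef_pos: [0.606, -0.1236, 0.0157]
eef_rot: [-0.707, 0.001, 0.001, 0.707]
ft_force: [-0.5, -0.3, -0.1]
grip_width: 0.0423
```

```bash
python3 roll.py 15 .034 .0225; python3 look.py 15 side
python3 - <<'E'
import cv2,numpy as np
a=cv2.imread("pics/side15.png")[200:350,250:450]
b=cv2.imread("pics/wrist15.png")
cv2.imwrite("pics/c15.png",np.hstack([cv2.resize(a,(400,300)),cv2.resize(b,(400,300))]))
E
```

```text
z [0.031  0.0323 0.0333] 7144
t 20.5833 eef [ 0.606  -0.1236  0.0157] w 0.042349781328985606 roll circ [ 0.605  -0.1232  0.0222] delta mm [-1.1  0.4]
```

View pics/c15.png

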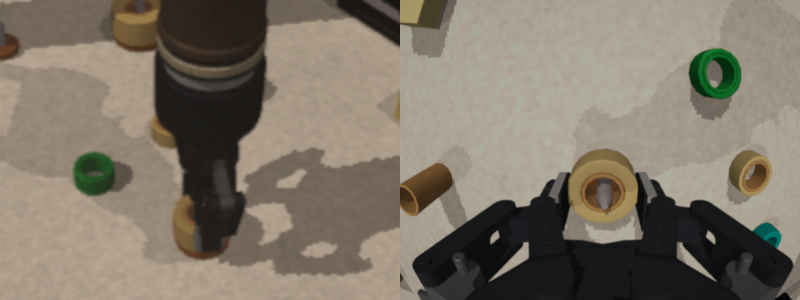

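>>> {"method": "carry_out", "body": {
  "turn": [
    [0,0,0],
    [0,0,0],
    [0,0,0],
    [0,0,0],
    [0,0,0],
    [0,0,0],
    [0,0,0],
    [0,0,0]
  ],
  "offset": [
    [0,1,0],
    [0,0,0],
    [0,0,0],
    [0,0,0],
    [0,0,0],
    [0,0,0],
    [0,-10,0],
    [0,-20,0]
  ],
  "jaw": [0.35,0.35,0.75,0.75,0.75,0.75,0.75,0.75]
}}

```text
time: 21.35
eef_pos: [0.6042, -0.1231, 0.0441]
eef_rot: [-0.707, 0.002, 0.002, 0.708]
ft_force: [-1.0, 0.2, 0.1]
grip_width: 0.0641
```

>>> {"method": "carry_out", "body": {
  "turn": [
    [0,0,0],
    [0,0,0],
    [0,0,0],
    [0,0,0],
    [0,0,0],
    [0,0,0],
    [0,0,0],
    [0,0,0]
  ],
  "offset": [
    [0,-30,0],
    [0,-30,0],
    [0,0,20],
    [-1,0,30],
    [-1,0,30],
    [0,0,25],
    [0,0,15],
    [0,0,0]
  ],
  "jaw": [0.75,0.75,0.75,0.65,0.65,0.65,0.65,0.65]
}}

```text
time: 22.02
eef_pos: [0.6049, -0.001, 0.1067]
eef_rot: [-0.707, -0.001, 0.001, 0.707]
ft_force: [-0.3, 0.6, -0.1]
grip_width: 0.0554
```

>>> {"method": "carry_out", "body": {
  "turn": [
    [0,0,0],
    [0,0,0],
    [0,0,0],
    [0,0,0],
    [0,0,0],
    [0,0,0],
    [0,0,0],
    [0,0,0]
  ],
  "offset": [
    [0,0,0],
    [0,0,0],
    [0,0,0],
    [0,0,0],
    [0,0,0],
    [0,0,0],
    [0,0,0],
    [0,0,0]
  ],
  "jaw": [0.65,0.65,0.65,0.65,0.65,0.65,0.65,0.65]
}}

```text
time: 22.68
eef_pos: [0.6049, -0.0042, 0.106]
eef_rot: [0.707, -0.0, 0.0, -0.707]
ft_force: [-0.5, 0.2, 0.2]
grip_width: 0.0555
```

```bash
python3 roll.py 16 .018 .0175
```

```text
z [0.0154 0.017  0.0182] 1346
t 22.6833 eef [ 0.6049 -0.0042  0.106 ] w 0.05547831105803719 roll circ [ 0.6042 -0.0027  0.0172] delta mm [-0.8  1.5]
```

View pics/wrist16.png

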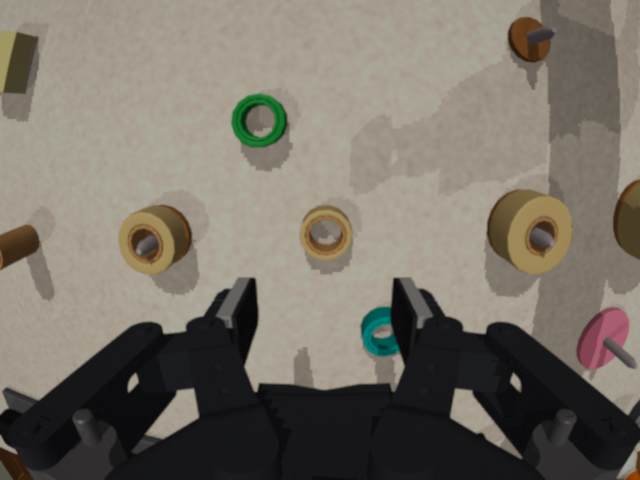

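>>> {"method": "carry_out", "body": {
  "turn": [
    [0,0,0],
    [0,0,0],
    [0,0,0],
    [0,0,0],
    [0,0,0],
    [0,0,0],
    [0,0,0],
    [0,0,0]
  ],
  "offset": [
    [-1,10,1],
    [0,20,0],
    [0,22,0],
    [0,20,0],
    [0,16,0],
    [0,8,0],
    [0,4,0],
    [0,0,0]
  ],
  "jaw": [0.65,0.65,0.65,0.65,0.65,0.65,0.65,0.65]
}}

```text
time: 23.4
eef_pos: [0.603, -0.0027, 0.0049]
eef_rot: [-0.707, 0.001, 0.001, 0.707]
ft_force: [0.1, -0.4, 0.8]
grip_width: 0.0555
```

>>> {"method": "carry_out", "body": {
  "turn": [
    [0,0,0],
    [0,0,0],
    [0,0,0],
    [0,0,0],
    [0,0,0],
    [0,0,0],
    [0,0,0],
    [0,0,0]
  ],
  "offset": [
    [0,0,0],
    [0,0,0],
    [0,0,0],
    [0,0,0],
    [0,0,0],
    [0,0,0],
    [0,0,0],
    [0,0,0]
  ],
  "jaw": [0.5,0.35,0.25,0.25,0.25,0.25,0.25,0.25]
}}

```text
time: 24.07
eef_pos: [0.6054, -0.0029, 0.0076]
eef_rot: [0.707, 0.001, 0.001, -0.707]
ft_force: [0.5, -0.5, 5.5]
grip_width: 0.0312
```

```bash
python3 st.py
```

```text
t24.07 [ 0.6054 -0.0029  0.0076] 0.0312 [ 0.5 -0.5  5.5] [-0.08  0.56  1.79  0.    0.79 -1.65]
[[ 1.0e+00  2.9e-03  2.0e-04]
 [-2.0e-04 -2.0e-04  1.0e+00]
 [ 2.9e-03 -1.0e+00 -2.0e-04]]
```

>>> {"method": "carry_out", "body": {
  "turn": [
    [0,0,0],
    [0,0,0],
    [0,0,0],
    [0,0,0],
    [0,0,0],
    [0,0,0],
    [0,0,0],
    [0,0,0]
  ],
  "offset": [
    [0,-8,0],
    [0,-16,0],
    [0,-25,0],
    [0,-25,0],
    [0,-6,0],
    [-16,0,16],
    [-25,0,25],
    [-25,0,25]
  ],
  "jaw": [0.25,0.25,0.25,0.25,0.25,0.25,0.25,0.25]
}}

```text
time: 24.73
eef_pos: [0.5374, 0.0632, 0.0861]
eef_rot: [-0.707, 0.001, -0.001, 0.707]
ft_force: [-0.2, 0.7, -0.6]
grip_width: 0.0312
```

>>> {"method": "carry_out", "body": {
  "turn": [
    [0,0,0],
    [0,0,0],
    [0,0,0],
    [0,0,0],
    [0,0,0],
    [0,0,0],
    [0,0,0],
    [0,0,0]
  ],
  "offset": [
    [-25,0,25],
    [-25,0,25],
    [-18,0,20],
    [-10,0,11],
    [0,0,0],
    [0,0,0],
    [0,0,0],
    [0,0,0]
  ],
  "jaw": [0.25,0.25,0.25,0.25,0.25,0.25,0.25,0.25]
}}

```text
time: 25.4
eef_pos: [0.4609, 0.1436, 0.0861]
eef_rot: [0.707, -0.0, 0.001, -0.707]
ft_force: [0.8, -0.5, -0.5]
grip_width: 0.0315
```

>>> {"method": "carry_out", "body": {
  "turn": [
    [0,0,0],
    [0,0,0],
    [0,0,0],
    [0,0,0],
    [0,0,0],
    [0,0,0],
    [0,0,0],
    [0,0,0]
  ],
  "offset": [
    [0,0,0],
    [0,0,0],
    [0,0,0],
    [0,0,0],
    [0,0,0],
    [0,0,0],
    [0,0,0],
    [0,0,0]
  ],
  "jaw": [0.25,0.25,0.25,0.25,0.25,0.25,0.25,0.25]
}}

```text
time: 26.07
eef_pos: [0.46, 0.1442, 0.0861]
eef_rot: [0.707, -0.0, 0.0, -0.707]
ft_force: [-0.1, -0.2, 0.5]
grip_width: 0.0312
```

```bash
python3 roll.py 17 .0915 .0175; python3 look.py 17 side
python3 - <<'E'
import cv2,numpy as np
a=cv2.imread("pics/side17.png")[120:270,150:350]
b=cv2.imread("pics/wrist17.png")
cv2.imwrite("pics/c17.png",np.hstack([cv2.resize(a,(400,300)),cv2.resize(b,(400,300))]))
E
```

```text
z [0.0884 0.0946 0.0954] 2249
t 26.0667 eef [0.46   0.1442 0.0861] w 0.0311662808542608 roll circ [0.4593 0.1445 0.0175] delta mm [-0.7  0.3]
```

View pics/c17.png

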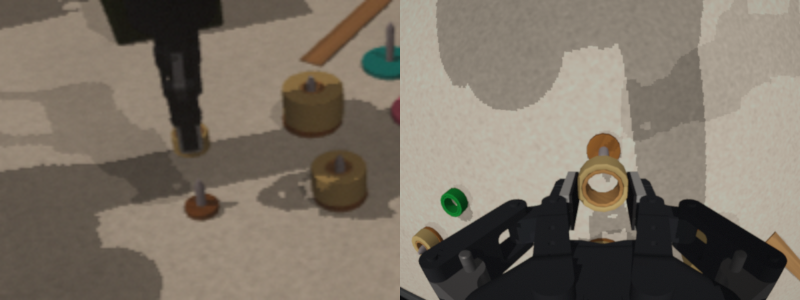

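>>> {"method": "carry_out", "body": {
  "turn": [
    [0,0,0],
    [0,0,0],
    [0,0,0],
    [0,0,0],
    [0,0,0],
    [0,0,0],
    [0,0,0],
    [0,0,0]
  ],
  "offset": [
    [0.5,10,0],
    [0,12,0],
    [0,12,0],
    [0,12,0],
    [0,10,0],
    [0,8,0],
    [0,4,0],
    [0,0,0]
  ],
  "jaw": [0.25,0.25,0.25,0.25,0.25,0.25,0.25,0.25]
}}

```text
time: 26.83
eef_pos: [0.4595, 0.1439, 0.0169]
eef_rot: [0.707, -0.001, -0.001, -0.707]
ft_force: [0.4, -0.0, -0.1]
grip_width: 0.0315
```

```bash
python3 roll.py 18 .0275 .0175; python3 look.py 18 side
python3 - <<'E'
import cv2,numpy as np
a=cv2.imread("pics/side18.png")[120:270,150:350]
b=cv2.imread("pics/wrist18.png")
cv2.imwrite("pics/c18.png",np.hstack([cv2.resize(a,(400,300)),cv2.resize(b,(400,300))]))
E
```

```text
z [0.0248 0.0263 0.0274] 3361
t 26.8333 eef [0.4595 0.1439 0.0169] w 0.031517159297463876 roll circ [0.4587 0.1444 0.0173] delta mm [-0.8  0.4]
```

View pics/c18.png

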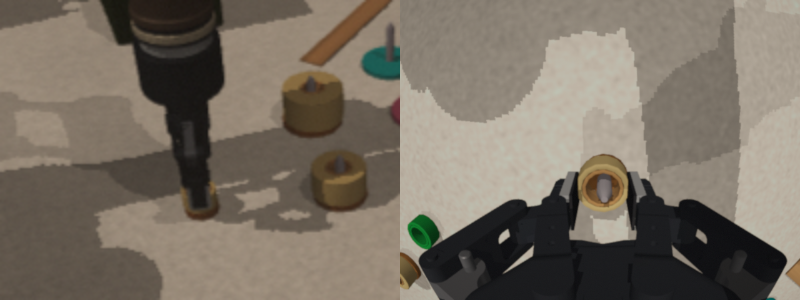

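Post through the hole; roll about seated (top at 26 mm). Release and rise.

>>> {"method": "carry_out", "body": {
  "turn": [
    [0,0,0],
    [0,0,0],
    [0,0,0],
    [0,0,0],
    [0,0,0],
    [0,0,0],
    [0,0,0],
    [0,0,0]
  ],
  "offset": [
    [0,1.5,0],
    [0,0,0],
    [0,0,0],
    [0,0,0],
    [0,0,0],
    [0,0,0],
    [0,-10,0],
    [0,-20,0]
  ],
  "jaw": [0.25,0.25,0.7,0.7,0.7,0.7,0.7,0.7]
}}

```text
time: 27.6
eef_pos: [0.458, 0.1436, 0.0453]
eef_rot: [0.708, -0.002, -0.002, -0.707]
ft_force: [-0.2, 0.3, 0.9]
grip_width: 0.0601
```

>>> {"method": "carry_out", "body": {
  "turn": [
    [0,0,0],
    [0,0,0],
    [0,0,0],
    [0,0,0],
    [0,0,0],
    [0,0,0],
    [0,0,0],
    [0,0,0]
  ],
  "offset": [
    [0,-30,0],
    [0,-35,0],
    [0,-35,0],
    [-20,-20,0],
    [-30,0,0],
    [-30,0,0],
    [-15,0,0],
    [0,0,0]
  ],
  "jaw": [0.7,0.7,0.7,0.7,0.7,0.7,0.7,0.7]
}}

```text
time: 28.27
eef_pos: [0.3616, 0.1438, 0.1664]
eef_rot: [0.707, -0.001, -0.001, -0.707]
ft_force: [0.2, 0.3, -0.5]
grip_width: 0.0596
```

```bash
python3 st.py|head -1; python3 look.py 19 top side
python3 - <<'E'
from h import *
ob={"XL":(.590,.278,.046,.034),"L":(.5994,.142,.038,.028),"M":(.606,-.1233,.032,.0225),"S":(.4595,.1443,.026,.0175)}
from scipy.optimize import least_squares
for n in ("top","side"):
    c=pickle.load(open(n+"19.pkl","rb"));w=cloud(c);sat=cv2.cvtColor(c["image"],cv2.COLOR_BGR2HSV)[...,1]
    for k,(x,y,h,r) in ob.items():
        d=np.hypot(w[...,0]-x,w[...,1]-y)
        q=w[(abs(w[...,2]-h)<.004)&(d<r+.01)&(sat>60)]
        hu=cv2.convexHull(q[:,:2].astype(np.float32))[:,0]
        f=least_squares(lambda p:np.hypot(hu[:,0]-p[0],hu[:,1]-p[1])-p[2],[x,y,r],loss="soft_l1",f_scale=.001)
        A=np.c_[q[:,:2]-q[:,:2].mean(0),np.ones(len(q))];s=np.linalg.lstsq(A,q[:,2],rcond=None)[0]
        print(n,k,f.x.round(4),"topz",np.median(q[:,2]).round(4),"exp",h,"tilt deg",np.degrees(s[:2]).round(1),len(q))
    for k,x,y in (("core",.611,-.268),("notes",.456,-.268)):
        q=w[(np.hypot(w[...,0]-x,w[...,1]-y)<.05)&(w[...,2]>.006)];(a,b),r=cv2.minEnclosingCircle(q[:,:2].astype(np.float32));print(k,round(a,3),round(b,3),round(2*r,3))
E
```

```text
t28.27 [0.3616 0.1438 0.1664] 0.0596 [ 0.2  0.3 -0.5] [ 0.27 -0.08  2.21  0.    1.02 -1.31]
top XL [0.592  0.2779 0.0332] topz 0.0457 exp 0.046 tilt deg [0.2 0. ] 605
top L [0.599  0.1418 0.0273] topz 0.038 exp 0.038 tilt deg [0.6 0.3] 383
top M [ 0.6058 -0.1241  0.0219] topz 0.0319 exp 0.032 tilt deg [1.2 0.4] 220
top S [0.46   0.1438 0.0166] topz 0.0258 exp 0.026 tilt deg [-0.  -0.6] 103
core 0.614 -0.268 0.076
notes 0.444 -0.269 0.088
side XL [0.5913 0.2771 0.0339] topz 0.0467 exp 0.046 tilt deg [0.1 0.9] 414
side L [0.5983 0.1411 0.0278] topz 0.0387 exp 0.038 tilt deg [0.3 1.1] 365
side M [ 0.6056 -0.1246  0.0222] topz 0.0325 exp 0.032 tilt deg [-0.2  1.3] 433
side S [0.4593 0.1436 0.0177] topz 0.0261 exp 0.026 tilt deg [0.1 0.9] 130
core 0.612 -0.269 0.029
notes 0.456 -0.269 0.063
```

View pics/side19.png

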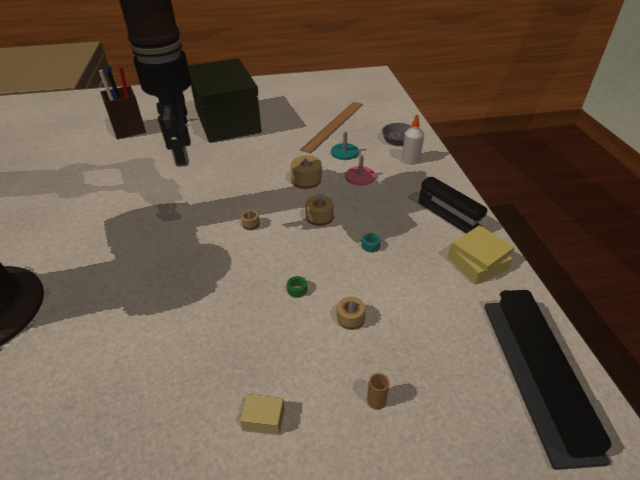

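```bash
python3 -c "
from bench import robot
print(robot.close_job())"
```

```text
the job is handed in; nothing more can be done
None
```

All four tape rolls are on their matching stands, lying flat on the wooden foot with the post through the hole. I handed the job in at about 28 s, with the gripper clear of everything.

**Last checks**
- **Seating:** in both the top and side cameras, each roll's top is within about 1 mm of its expected seated height. Roll centres are within about 2 mm of their posts, and the fitted tilt is about 1° or less, which is measurement noise.
- **Bystanders:** the side camera shows the core and the block of notes within about 1 mm of where they started. The green, pink and turquoise look-alikes were left alone and look unmoved in the pictures.

**What failed or disagreed**
- **First grasp:** my first close on the largest roll shut above it. The wrist camera showed the fingertips 5–14 mm behind the TCP, not 22 mm ahead as the text says. I did not touch the roll, and used the measured values from then on.
- **Top-camera check of the bystanders:** my enclosing-circle check came out too large for both the core and the notes, probably stray depth points that I did not trace. For those two I relied on the side camera.

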